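# Put the press's hydraulic power pack back into service

## Robot

A 7-joint arm with a two-finger parallel gripper is mounted at the origin on the work surface. World frame = base frame: x ahead of the robot, y to its left, z up, the work surface at z = 0. Lengths are in m, angles in rad, forces in N, time in s.
With the tool pointing down it reaches from about 0.35 to 0.9 m from the base axis. Payload 8.1 kg.
Tool frame: the origin (TCP) lies midway between the tips of the shut fingers; the grasp point (between the pads) lies arm.grasp_offset behind it (arm.grasp_offset is the distance from the TCP to the grasp point, in m); z points along the fingers, y is the line along which they close (so a half turn about z gives the same grasp; the last joint's range is limited). The gripper opens to 92 mm and grips with 3 to 60 N. Pads are 19 mm wide; open, the fingers measure 130 mm over their backs; the gripper's body (75 mm by 190 mm) begins 47 mm behind the grasp point.
Start: joints at [1.218, 0.434, 0.025, 1.573, -0.012, 1.134, -0.075], TCP at [0.154, -0.606, 0.227] pointing down, gripper open.
Joint ranges: [-2.62, 2.62], [-0.44, 2.09], [-1.27, 1.32], [0.08, 2.57], [-1.32, 4.46], [0.12, 2], [-2.74, 2.74]. Speed limits (rad/s): [2.22, 2.22, 3.01, 3.01, 3.14, 3.14, 3.14].

## Interface

Orientations are given as a rotation vector (axis times angle).
In Python, from cell import observe, imaging, arm gives the robot as it stands.
- The arm moves only by the tool apply_moves, never from a script. Its argument "commands" is a list of rows, each a list of 5 numbers: the opening in per cent of the stroke, from 0 (shut) to 100 (fully open), then the shift along the world's x, y, z in units of 0.06 m (1.0 is 0.06 m), then the turn about the world's z in units of 0.5 rad (1.0 is 0.5 rad). A call has 1 to 12 rows; each row shifts and turns the commanded pose from where the row before left it; what a row does not reach is not made up. A row lasts 1/8 s, in which the tool goes at most 62.5 mm and 10.7 degrees, less where a joint would pass 70% of its speed; a pose out of reach is approached as far as the arm can. A call with a number of a shift or a turn outside -1 to 1 is refused whole. A call with a gripper value outside its range is refused whole. The fingers move at their own pace and stop on an object; "newtons" is the grip in N (left out, the last holds). Time passes only in rows, so rows that do not move let the fingers close. It gives the time, the measured TCP pose, the force, the opening and the grip force at its end, in the units of the state.
- observe(): the state, without advancing time (a new reading comes with each control period).
- imaging.get_image(name): name is "side" or "top" or "wrist"; returns (picture, depth): 384x512x3 uint8, red, green, blue; 384x512 float32, m along the optical axis (not along the pixel's ray), 0 where there is no reading.
- imaging.camera_params(name): a dict with "camera_matrix" (3x3 intrinsics, pixels), "origin" and "rotation" of the camera in the world; the wrist camera has in their place "tool_from_camera" (4x4, takes a point from camera to tool coordinates, whose origin is the TCP and whose axes are the flange's). Camera axes: x right, y up, looking along -z (the intrinsics and any distortion apply to the point x, -y, -z); pixel columns grow to the right and rows downward; lengths in m; the calibration is good to about 2 mm. A picture is of the moment at which its call begins: read the wrist's pose just before it. camera_params takes no time and is no camera call.
- arm.sign_off(): hands the job in; it is judged then, once.
The state is a dict: "clock": time; "joints": joint angles; "dq": joint speeds; "joint_efforts": joint torques, N m; "position": TCP position; "ee_rot": TCP orientation; "force": force on the tool from outside, world axes, zero at the start; "ft_torque": the same for the moment, N m; "width": opening from 0.0 (shut) to 1.0 (fully open); "gripper_force": force on a finger pad.
Only numpy, scipy, OpenCV 4.12 (cv2) and the standard library are available. Lean on these libraries where they do the work, as an engineer would, in place of code of your own. Each camera call takes 0.05 s, during which the arm holds its last target. There are 200 camera calls.

## Task

The strainer of the press's hydraulic power pack has been cleaned: first press the strainer hatch down against its seal and turn its wing knob clockwise, fully home and without forcing it, so that the hatch stays shut. Then lift the T-handled valve lever out of its lock notch, swing it up the panel until it drops fully into the working notch, which has to be felt for, and let go of it there. Leave the oil bottle, the wrench and the hammer where they are.

Things in the scene. Friction and masses are not known exactly. Their poses are not given: they have to be found in the camera images.
- power_pack: Bench hydraulic power pack, 400 x 510 mm and 235 mm high, fixed to the bench: blue oil tank, grey sloping control panel towards the robot, motor behind. Origin: middle of its underside; x level and away from the robot, y to the left, z up. The panel (240 mm up the slope, 480 mm wide, middle at -70, 0, 170 mm) rises 30 degrees towards +x, so its outward normal leans 30 degrees from vertical towards the robot. Hatch on its right half, lever on its left half.
- console: The sloping panel of the power pack. Origin: middle of its face; x up the slope, y across to the left, z out of the panel.
- knob_grip (a point): Middle of the wing of the hatch's wing knob: dark cast-metal bar 78 mm long, 13 mm thick, 28 mm high, whose top is 48 mm above the hatch; this point is 32 mm above it. Site z: the knob's axis, out of the hatch; y: along the wing. Open, the wing lies across the panel; fully home, it points up and down the slope.
- wing_knob (a joint): Turn of the wing knob (rad), clockwise seen from outside: starts between 0 and 0.25, stop at 1.57 (fully home). A steel tongue below the hatch turns with it. From about 0.5 on the tongue must pass behind the panel's frame edge: it does so only while the hatch is held pressed fully down, otherwise it butts on the edge and the knob is blocked. Turning takes about 0.1 to 0.3 N m; the knob stays where it is left. About 4 N m on a blocked knob would spoil it.
- hatch (a joint): Opening of the hatch (rad), 0 = down on the frame, a firm stop. Plate 160 x 170 x 5 mm, hinged along its upper edge: the hinge line is 119 mm up the slope from the knob's axis, 37 mm below knob_grip. The seal holds it 0.065 open (8 mm up at the knob). Pressing the knob down takes about 8 N if the hand tilts along with the hatch; a firm grip that keeps its angle binds. Latched, it rests at 0.01.
- lever_grip (a point): Middle of the lever's T-handle: black round bar 96 mm long, 24 mm thick, 100 mm above the panel, on a 14 mm steel stem standing in a slot 100 mm long. Site z: along the stem, outwards; y: along the bar, across the panel; x: the way the lever swings, up the slope. The lever turns about an axis along y that lies 215 mm down the stem from this point (plus the lift). In the lock notch the stem leans about 43 degrees from vertical, towards the robot.
- lever_swing (a joint): Swing of the lever (rad): about 0 in the lock notch at the lower end of the slot, growing up the slope, stop at 0.58. The working notch lies between 0.26 and 0.44, hidden under the slot plate and set anew each time. Swinging takes 2 to 5 N at the handle.
- lever_lift (a joint): Lift of the lever along its stem (m): 0 fully down in a notch, stop at 0.020. Both notches are 12 mm deep and 4 mm wider than the lever's square key, 10 mm wide; lift at least 13 mm to swing out of one. A spring and its weight pull it down with 6 to 11 N. Let down between notches it rides at 0.012 and can be slid along; over the working notch it drops to 0 and is then held by the notch's sides.
- oil_bottle_mid (a point): Bystander: grey plastic oil bottle, 72 mm in diameter, 200 mm high, standing on the bench. Point at mid-height.
- wrench_grip (a point): Bystander: open-ended wrench, 200 mm long, lying on the bench. Point in its handle.
- hammer_grip (a point): Bystander: hammer, 280 mm long, lying on the bench. Point in its handle.

How it is judged:
By the outcome, as a careful person would: the job done as asked, in the order asked, and still so for the second after the job is handed in, with the robot touching nothing.
It also fails if it takes over 61 s, if anything falls off the work surface, if the arm or the gripper's body presses on something with over 40 N, if the wrist force passes 120 N, or if a joint passes its speed limit or range.

## Working session

There is one attempt and no reset: what is moved stays moved. The work goes in short steps, Python scripts to look and compute and a tool call to move; the robot and the scene stay as the last step left them, time stands still between calls to the robot, and variables do not carry over. Pictures are saved under pics/ and viewed, at most 10 in all, crops included, and the job is handed in when it is done.

Besides the shell and the picture viewer there is one more tool, called after "Request:" in YAML: its name, and indented under it one key for each argument. apply_moves: Moves the arm, as the interface text tells. Its arguments: {"type":"object","properties":{"commands":{"type":"array"},"newtons":{"type":"number"}},"required":["commands"]}

```bash
ls; mkdir -p pics
python3 - <<'E'
from cell import observe, imaging, arm
import cv2, numpy as np
s=observe(); print(s); print(arm.grasp_offset)
ims=[]
for n in ("side","top"):
    p,d=imaging.get_image(n); cv2.imwrite(f"pics/{n}0.png",cv2.cvtColor(p,cv2.COLOR_RGB2BGR)); np.save(f"pics/{n}0.npy",d)
    print(n,imaging.camera_params(n))
print(imaging.camera_params("wrist"))
E
```

```text
pics
{'clock': 0.0, 'joints': array([ 1.21839045,  0.43519652,  0.02497416,  1.57410665, -0.01160703,
        1.13396839, -0.07510159]), 'dq': array([ 2.09150023e-05, -1.19372538e-04, -1.79634590e-03, -3.80497990e-04,
        2.17772779e-03,  8.99293936e-04,  2.12351594e-03]), 'joint_efforts': array([ 3.78588738e-04, -6.67858744e+01,  9.85630341e-01, -3.14460862e+01,
       -6.04791543e-02,  4.29015909e-02,  1.57230288e-04]), 'position': array([ 0.15433116, -0.60512358,  0.22595772]), 'ee_rot': array([-3.11564584e+00, -3.91070170e-01,  5.06618648e-04]), 'force': array([ 0.14114927, -0.12402151, -0.44099001]), 'ft_torque': array([0.06516413, 0.00239619, 0.0081472 ]), 'gripper_force': 0.0, 'width': 1.0034745165164105}
0.0188
side {'camera_matrix': array([[488.33526109,   0.        , 253.61505898],
       [  0.        , 488.33526109, 187.86360655],
       [  0.        ,   0.        ,   1.        ]]), 'origin': array([0.29479329, 1.58949503, 1.09194419]), 'rotation': array([ 0.11380143, -1.48041349, -2.5732482 ])}
top {'camera_matrix': array([[372.76807563,   0.        , 254.84566494],
       [  0.        , 372.76807563, 193.09965991],
       [  0.        ,   0.        ,   1.        ]]), 'origin': array([ 0.31162065, -0.01151547,  1.39364026]), 'rotation': array([ 0.16301523, -0.14927346, -1.44061125])}
{'camera_matrix': array([[335.29486634,   0.        , 258.91860996],
       [  0.        , 335.29486634, 186.30784407],
       [  0.        ,   0.        ,   1.        ]]), 'tool_from_camera': array([[-9.25268102e-05,  9.64359201e-01,  2.64596530e-01,
         7.09861121e-02],
       [ 9.99999872e-01,  2.20686875e-04, -4.54634155e-04,
         4.98537738e-04],
       [-4.96823612e-04,  2.64596454e-01, -9.64359098e-01,
        -1.59078662e-01],
       [ 0.00000000e+00,  0.00000000e+00,  0.00000000e+00,
         1.00000000e+00]])}
```

```bash
python3 -c "
import cv2,numpy as np
a=cv2.imread('pics/side0.png');b=cv2.imread('pics/top0.png')
cv2.imwrite('pics/s0.png',cv2.resize(a,(800,600),interpolation=cv2.INTER_CUBIC));cv2.imwrite('pics/t0.png',cv2.resize(b,(800,600),interpolation=cv2.INTER_CUBIC))"
```

```text
(no output)
```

View pics/s0.png

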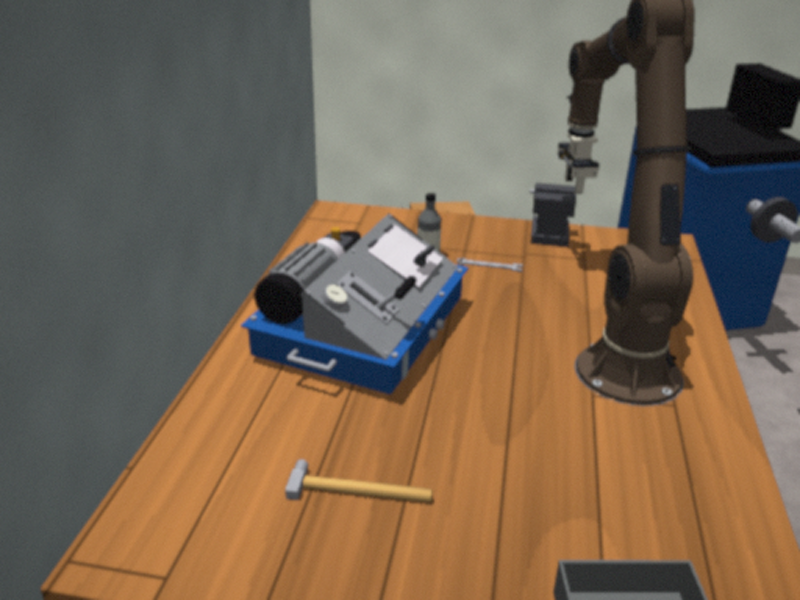

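View pics/t0.png

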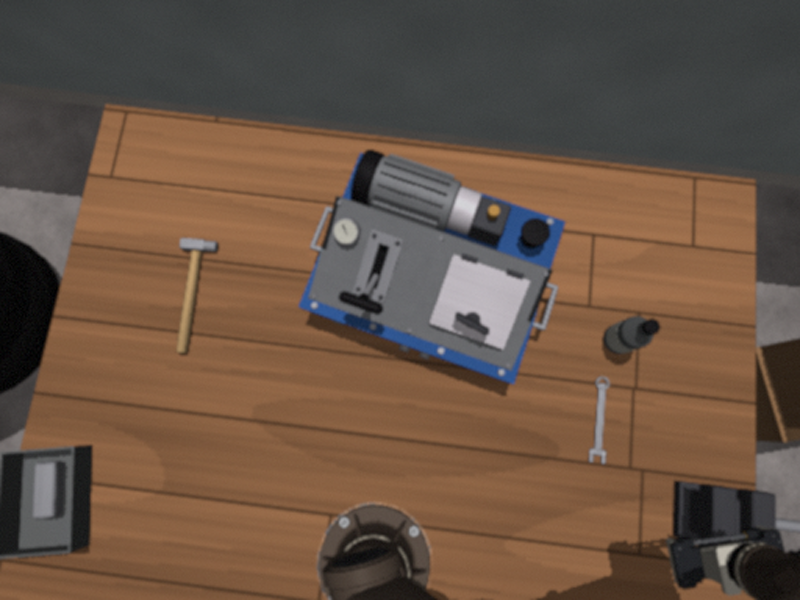

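```bash
cat > h.py <<'E'
import numpy as np, cv2
from scipy.spatial.transform import Rotation as R
from cell import observe, imaging, arm
def pose(s):
    T=np.eye(4);T[:3,:3]=R.from_rotvec(s["ee_rot"]).as_matrix();T[:3,3]=s["position"];return T
def camT(name,s=None):
    p=imaging.camera_params(name)
    if name=="wrist": return pose(s)@p["tool_from_camera"],p["camera_matrix"]
    T=np.eye(4);T[:3,:3]=R.from_rotvec(p["origin"]*0+p["rotation"]).as_matrix();T[:3,3]=p["origin"];return T,p["camera_matrix"]
def cloud(T,K,d):
    v,u=np.mgrid[:d.shape[0],:d.shape[1]]
    P=np.stack([(u-K[0,2])/K[0,0]*d,-(v-K[1,2])/K[1,1]*d,-d],-1)
    return P@T[:3,:3].T+T[:3,3]
def proj(T,K,p):
    q=(np.atleast_2d(p)-T[:3,3])@T[:3,:3]
    return np.stack([K[0,0]*q[:,0]/-q[:,2]+K[0,2],K[1,1]*q[:,1]/q[:,2]+K[1,2]],-1)
E
python3 - <<'E'
from h import *
T,K=camT("top");d=np.load("pics/top0.npy");C=cloud(T,K,d)
f=800/512
def at(u,v,r=1):
    a=C[int(v/f)-r:int(v/f)+r+1,int(u/f)-r:int(u/f)+r+1].reshape(-1,3);return np.median(a,0).round(4)
print("bench",at(250,420),at(450,450))
for n,u,v in [("knob",471,322),("leverhandle",361,301),("Lend",343,296),("Rend",380,306)]: print(n,at(u,v))
# panel plane
m=np.zeros(d.shape,np.uint8); cv2.fillPoly(m,[(np.array([[400,215],[445,232],[420,335],[375,325]])/f).astype(int)],1)
P=C[m>0];c=P.mean(0);n=np.linalg.svd(P-c)[2][2];n*=np.sign(n[2]);r=np.abs((P-c)@n)
print(len(P),c,n,"tilt",np.degrees(np.arccos(n[2])),"yaw",np.degrees(np.arctan2(-n[1],-n[0])),r.std())
# hits on tank rim corners
for u,v in [(306,304),(513,378),(558,225),(330,202),(548,268)]: print((u,v),at(u,v,0))
# upper part of pack cloud: blue mask
im=cv2.imread("pics/top0.png");hsv=cv2.cvtColor(im,cv2.COLOR_BGR2HSV)
b=cv2.inRange(hsv,(100,150,40),(130,255,255))>0
b&=(C[...,0]<0.95)&(C[...,1]>-.45)&(C[...,2]>.03)
print(b.sum(),np.percentile(C[b][:,2],[5,50,95]),cv2.minAreaRect((C[b][:,:2]*1000).astype(np.float32)))
E
```

```text
bench [0.2748 0.3285 0.0022] [ 0.2621 -0.1442 -0.0004]
knob [ 0.53   -0.139   0.2075]
leverhandle [0.5421 0.0893 0.234 ]
Lend [0.5468 0.1283 0.2345]
Rend [0.5384 0.0525 0.2287]
2151 [ 0.61835689 -0.00127193  0.17676933] [0.08460727 0.99568266 0.03817908] tilt 87.81196819644647 yaw -94.85699154140543 0.014669945807667794
(306, 304) [0.5443 0.2249 0.1081]
(513, 378) [ 0.4389 -0.2539  0.1056]
(558, 225) [ 0.7994 -0.3276  0.1102]
(330, 202) [0.8297 0.2224 0.0034]
(548, 268) [ 0.6966 -0.3107  0.1064]
1643 [0.10363983 0.10810561 0.11386176] ((592.194580078125, -33.525970458984375), (501.5414123535156, 557.1002807617188), 77.30242156982422)
```

The side view shows the pack with the knob wing at about (430,258) and the lever T at (405,288). In the top view they are at (471,322) and (361,301). The pack is yawed about -12.5°, and the bottle at (625,338) is clear of my path. Next I go above the knob.

Request:
apply_moves:
  commands:
    - [100,0,0,0.9,0]
    - [100,0,0,0.9,0]
    - [100,0.63,0.78,0,0.22]
    - [100,0.63,0.78,0,0.22]
    - [100,0.63,0.78,0,0.22]
    - [100,0.63,0.78,0,0.22]
    - [100,0.63,0.78,0,0.22]
    - [60,0.63,0.78,0,0.22]
    - [60,0.63,0.78,0,0.22]
    - [60,0.63,0.78,0,0.22]
    - [60,0.63,0.78,0,0.22]
    - [60,0.6,0.76,0,0.22]

```text
clock: 1.6
position: [0.5315, -0.1372, 0.3345]
ee_rot: [-2.449, -1.967, 0.0]
force: [0.8, -0.8, -0.1]
width: 0.604
gripper_force: 0.0
```

```bash
cat > look.py <<'E'
from h import *
import sys
n=sys.argv[1]
s=observe();p,d=imaging.get_image("wrist")
cv2.imwrite(f"pics/{n}.png",cv2.resize(cv2.cvtColor(p,cv2.COLOR_RGB2BGR),(800,600),interpolation=cv2.INTER_CUBIC))
T,K=camT("wrist",s);np.savez(f"pics/{n}.npz",d=d,T=T,K=K,p=p)
y=pose(s)[:3,1];print(s["clock"],s["position"],"ytool heading",np.degrees(np.arctan2(y[1],y[0])),s["width"],s["force"],s["joints"])
E
sleep 0; python3 look.py w1
```

```text
1.6 [ 0.53147325 -0.13721551  0.33452817] ytool heading -12.470913640560935 0.6041353821275125 [ 0.79803952 -0.84400489 -0.13425807] [ 0.51085387  0.28119989 -0.46501853  1.5579451   0.12848049  1.33317576
 -0.18639373]
```

View pics/w1.png

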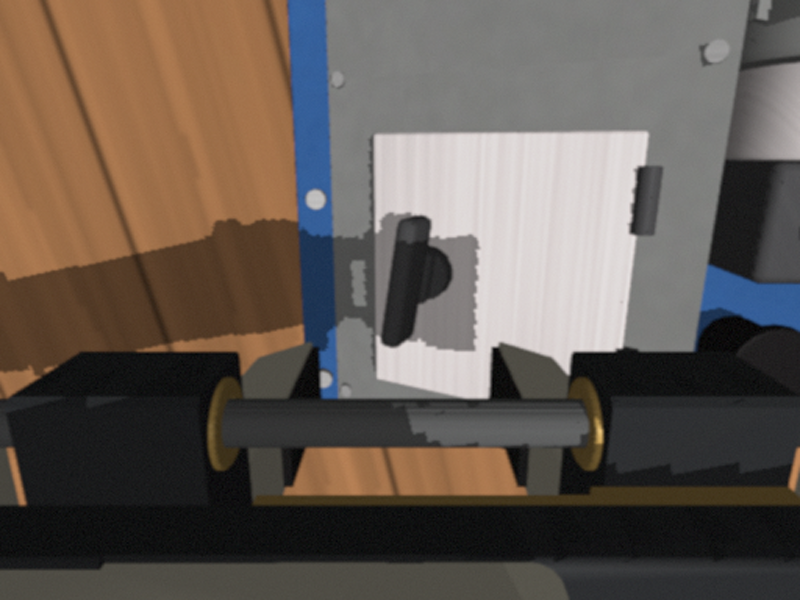

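The wing runs from (415,222) to (395,340) and is centred near (405,280). The hatch is the white plate from (375,133) to (648,380), and the fingers are at the bottom. I'll measure these from depth.

Run:
```python
from h import *
z=np.load("pics/w1.npz");C=cloud(z["T"],z["K"],z["d"]);f=800/512
def box(u0,u1,v0,v1): return C[int(v0/f):int(v1/f),int(u0/f):int(u1/f)].reshape(-1,3)
def plane(P):
    for _ in range(5):
        c=np.median(P,0) if _==0 else P.mean(0);n=np.linalg.svd(P-c,full_matrices=False)[2][2];n*=np.sign(n[2]);r=np.abs((P-c)@n);P=P[r<max(.003,2*np.median(r))]
    return c,n
for nm,b in [("hatch",(500,620,150,300)),("panel",(400,700,60,120)),("panelR",(660,710,80,150))]:
    c,n=plane(box(*b));print(nm,c.round(4),n.round(3),"tilt",np.degrees(np.arccos(n[2])).round(2),"yaw",np.degrees(np.arctan2(-n[1],-n[0])).round(2))
    if nm=="hatch": ch,nh=c,n
    if nm=="panel": cp,np_=c,n
# wing points: dist above hatch > 35mm
H=(C-ch)@nh
m=(H>.036)&(H<.06);m[:int(200/f)]=0;m[int(350/f):]=0;m[:,:int(370/f)]=0;m[:,int(440/f):]=0
P=C[m];print(m.sum(),"H pct",np.percentile(H[m],[5,50,95]))
r=cv2.minAreaRect((P[:,:2]*1000).astype(np.float32));print(r)
top=P[H[m]>.044];ctr=(top.max(0)+top.min(0))/2;print("top mid",top.mean(0).round(4),ctr)
psi=np.radians(-12.5);
d=np.linalg.svd(top-top.mean(0),full_matrices=False)[2][0];d*=np.sign(d[1]);print("wing dir",d,"heading",np.degrees(np.arctan2(d[1],d[0])))
print("panel height of hatch pt",(ch-cp)@np_,"top above panel",(top.mean(0)-cp)@np_)
print("knob_grip",top.mean(0)-.016*nh)
```

```text
hatch [ 0.6225 -0.1275  0.2008] [-0.432  0.098  0.896] tilt 26.3 yaw -12.77
panel [ 0.6303 -0.0546  0.1886] [0.217 0.969 0.12 ] tilt 83.12 yaw -102.61
panelR [ 0.6842 -0.0826  0.2226] [0.869 0.254 0.425] tilt 64.84 yaw -163.68
1344 H pct [0.03797174 0.0467582  0.04859361]
((528.3433227539062, -141.43060302734375), (76.86522674560547, 15.197293281555176), 69.0880126953125)
top mid [ 0.5268 -0.1396  0.2084] [ 0.52617991 -0.14138265  0.20783516]
wing dir [0.3567501  0.93178222 0.06716591] heading 69.04972877295369
panel height of hatch pt -0.07086327247035214 top above panel -0.10236331790395181
knob_grip [ 0.53374141 -0.1411307   0.19409839]
```

Request:
apply_moves:
  commands:
    - [45,0,-0.05,0,-0.3]
    - [45,0,0,-0.5,0]
    - [45,0,0,-0.5,0]
    - [45,0,0,-0.5,0]
    - [45,0,0,-0.5,0]
    - [45,0,0,-0.3,0]
    - [45,0,0,-0.2,0]
    - [45,0,0,0,0]
  newtons: 15

```text
clock: 2.65
position: [0.5302, -0.1419, 0.1842]
ee_rot: [-2.593, -1.773, 0.001]
force: [0.5, 0.2, -0.3]
width: 0.453
gripper_force: 0.0
```

```bash
python3 look.py w2
```

```text
2.65 [ 0.53024114 -0.14189434  0.18423878] ytool heading -21.273307408554437 0.45284032466835134 [ 0.51066841  0.22344811 -0.34517285] [ 0.4817547   0.39160191 -0.42412003  1.78734744  0.18712185  1.00355108
 -0.38648059]
```

View pics/w2.png

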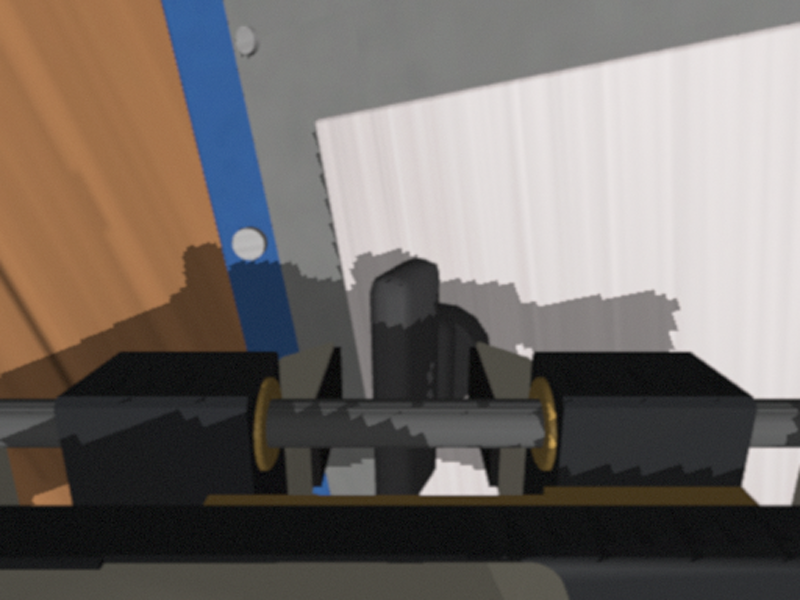

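The wing sits between the fingers at (405,380), parallel to the pads. Next I close with a light grip.

Request:
apply_moves:
  commands:
    - [0,0,0,0,0]
    - [0,0,0,0,0]
    - [0,0,0,0,0]
    - [0,0,0,0,0]
  newtons: 15

```text
clock: 3.2
position: [0.5309, -0.1418, 0.1852]
ee_rot: [2.593, 1.773, 0.001]
force: [-2.1, 0.3, 4.6]
width: 0.242
gripper_force: 15.0
```

Request:
apply_moves:
  commands:
    - [0,0.025,-0.006,-0.05,0]
    - [0,0.025,-0.006,-0.05,0]
    - [0,0,0,0,0]

```text
clock: 3.58
position: [0.5321, -0.1421, 0.1785]
ee_rot: [-2.591, -1.773, 0.004]
force: [-8.0, 1.4, 7.6]
width: 0.255
gripper_force: 15.0
```

Request:
apply_moves:
  commands:
    - [0,0.03,-0.006,-0.05,0]
    - [0,0,0,-0.03,0]
    - [0,0,0,0,0]

```text
clock: 3.95
position: [0.5326, -0.1421, 0.1745]
ee_rot: [-2.59, -1.772, 0.007]
force: [-14.9, 2.6, 20.0]
width: 0.254
gripper_force: 15.0
```

Request:
apply_moves:
  commands:
    - [0,0,0,0,0]
    - [0,0,0,0,-0.15]
    - [0,0,0,0,-0.15]
    - [0,0,0,0,-0.15]
    - [0,0,0,0,0]
  newtons: 22

```text
clock: 4.58
position: [0.5327, -0.142, 0.1743]
ee_rot: [-2.774, -1.469, 0.007]
force: [-14.5, 3.8, 16.8]
width: 0.245
gripper_force: 22.0
```

```bash
python3 -c "
from h import *
s=observe();y=pose(s)[:3,1];print(np.degrees(np.arctan2(y[1],y[0])),s['force'],s['ft_torque'],s['width'],s['position'],s['ee_rot'])"
```

```text
-34.18396118855356 [-14.46131732   3.84080022  16.82280006] [0.69719927 2.78038197 0.12493191] 0.24494400925668103 [ 0.53269721 -0.14201467  0.17429031] [-2.77380277 -1.46916007  0.00677448]
```

Request:
apply_moves:
  commands:
    - [0,0,0,0,-0.15]
    - [0,0,0,0,-0.15]
    - [0,0,0,0,0]
  newtons: 22

```text
clock: 4.95
position: [0.5328, -0.1419, 0.174]
ee_rot: [-2.876, -1.257, 0.007]
force: [-12.6, 3.7, 13.6]
width: 0.235
gripper_force: 21.9
```

```bash
cat > st.py <<'E'
from h import *
s=observe();y=pose(s)[:3,1];print(np.degrees(np.arctan2(y[1],y[0])).round(2),s['force'].round(2),s['ft_torque'].round(3),s['width'].round(4),s['position'].round(4),s['clock'])
E
python3 st.py
```

```text
Traceback (most recent call last):
  File "st.py", line 2, in <module>
    s=observe();y=pose(s)[:3,1];print(np.degrees(np.arctan2(y[1],y[0])).round(2),s['force'].round(2),s['ft_torque'].round(3),s['width'].round(4),s['position'].round(4),s['clock'])
                                                                                                                             ^^^^^^^^^^^^^^^^
AttributeError: 'float' object has no attribute 'round'
```

```bash
sed -i "s/s\['width'\].round(4)/round(s['width'],4)/" st.py; python3 st.py
```

```text
-42.78 [-12.58   3.74  13.62] [0.771 2.412 0.003] 0.235 [ 0.5328 -0.1419  0.174 ] 4.95
```

Request:
apply_moves:
  commands:
    - [0,0,0,-0.02,-0.15]
    - [0,0,0,0,-0.15]
    - [0,0,0,0,0]

```text
clock: 5.32
position: [0.5333, -0.1416, 0.1733]
ee_rot: [-2.963, -1.039, 0.005]
force: [-12.8, 4.3, 16.7]
width: 0.231
gripper_force: 22.0
```

```bash
python3 st.py
```

```text
-51.37 [-12.85   4.33  16.73] [ 0.777  2.372 -0.063] 0.2306 [ 0.5333 -0.1416  0.1733] 5.325
```

Request:
apply_moves:
  commands:
    - [0,0,0,-0.02,-0.15]
    - [0,0,0,0,-0.15]
    - [0,0,0,-0.01,-0.15]
    - [0,0,0,0,0]

```text
clock: 5.82
position: [0.5343, -0.1416, 0.1723]
ee_rot: [-3.061, -0.7, 0.002]
force: [-11.4, 5.0, 20.5]
width: 0.21
gripper_force: 23.1
```

```bash
python3 st.py
```

```text
-64.25 [-11.44   4.99  20.54] [ 0.85   2.226 -0.195] 0.2097 [ 0.5343 -0.1416  0.1723] 5.825
```

Request:
apply_moves:
  commands:
    - [0,0,0,-0.01,-0.15]
    - [0,0,0,0,-0.15]
    - [0,0,0,0,-0.15]
    - [0,0,0,0,-0.15]
    - [0,0,0,0,0]

```text
clock: 6.45
position: [0.5353, -0.142, 0.1716]
ee_rot: [-3.132, -0.234, -0.0]
force: [-7.4, 4.0, 14.5]
width: 0.178
gripper_force: 23.3
```

```bash
python3 st.py
```

```text
-81.45 [-7.44  4.04 14.52] [ 0.421  1.29  -0.148] 0.178 [ 0.5353 -0.142   0.1716] 6.45
```

Request:
apply_moves:
  commands:
    - [0,0,0,-0.02,-0.15]
    - [0,0,0,0,-0.15]
    - [0,0,0,0,-0.15]
    - [0,0,0,0,-0.15]
    - [0,0,0,0,0]

```text
clock: 7.08
position: [0.536, -0.1429, 0.1707]
ee_rot: [3.132, -0.238, 0.003]
force: [-4.9, 1.7, 16.2]
width: 0.145
gripper_force: 22.7
```

```bash
python3 st.py
```

```text
-98.68 [-4.86  1.7  16.25] [ 0.078  1.092 -0.215] 0.145 [ 0.536  -0.1429  0.1707] 7.075
```

Request:
apply_moves:
  commands:
    - [0,0,0,0,-0.1]
    - [0,0,0,0,-0.1]
    - [0,0,0,0,0]

```text
clock: 7.45
position: [0.5361, -0.1431, 0.1706]
ee_rot: [3.116, -0.392, 0.003]
force: [-4.2, 0.1, 13.6]
width: 0.138
gripper_force: 22.8
```

```bash
python3 st.py
```

```text
-104.33 [-4.18  0.06 13.6 ] [-0.056  0.815  0.481] 0.1385 [ 0.5361 -0.1431  0.1706] 7.45
```

Request:
apply_moves:
  commands:
    - [0,0,0,0,-0.06]
    - [0,0,0,0,0]

```text
clock: 7.7
position: [0.5362, -0.1431, 0.1706]
ee_rot: [3.11, -0.438, 0.003]
force: [-3.1, 0.8, 14.0]
width: 0.146
gripper_force: 23.7
```

```bash
python3 st.py
```

```text
-106.02 [-3.11  0.76 13.97] [-0.171  0.718  0.651] 0.1464 [ 0.5362 -0.1431  0.1706] 7.7
```

Request:
apply_moves:
  commands:
    - [45,0,0,0,0]
    - [45,0,0,0,0]
    - [45,0,0,0,0]
    - [45,0,0,0.5,0]
    - [45,0,0,0.6,0]
    - [45,0,0,0.6,0]
    - [45,0,0,0.6,0]
    - [45,0,0,0,0]

```text
clock: 8.7
position: [0.5371, -0.1429, 0.3099]
ee_rot: [3.111, -0.438, 0.008]
force: [-1.1, -0.4, -0.6]
width: 0.444
gripper_force: 0.0
```

```bash
python3 look.py w3
```

```text
8.7 [ 0.53706469 -0.14291962  0.30989992] ytool heading -106.04630953392038 0.4438149837730312 [-1.06125564 -0.39447897 -0.62552151] [ 0.22665444  0.26500765 -0.08097938  1.61449966  0.02226673  1.25764293
 -1.70911614]
```

View pics/w3.png

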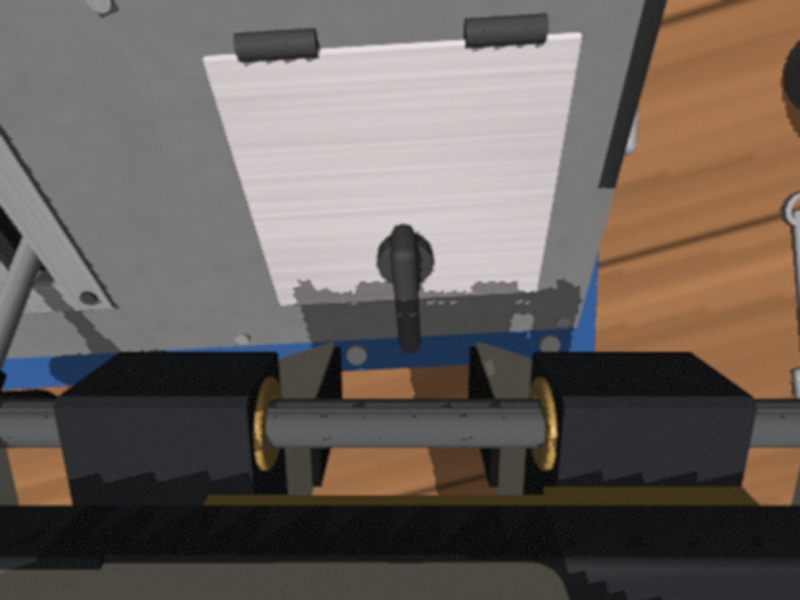

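The hatch looks flat, with the wing along the slope from (402,230) to (408,345). I'll check its plane and the wing's angle, and measure the lever again from the top camera.

```bash
python3 - <<'E'
from h import *
z=np.load("pics/w3.npz");C=cloud(z["T"],z["K"],z["d"]);f=800/512
def plane(P):
    for k in range(6):
        c=np.median(P,0) if k==0 else P.mean(0);n=np.linalg.svd(P-c,full_matrices=False)[2][2];n*=np.sign(n[2]);r=np.abs((P-c)@n);P=P[r<max(.002,2*np.median(r))]
    return c,n
def box(u0,u1,v0,v1): return C[int(v0/f):int(v1/f),int(u0/f):int(u1/f)].reshape(-1,3)
ch,n=plane(box(260,540,80,210));print("hatch tilt",np.degrees(np.arccos(n[2])),"yaw",np.degrees(np.arctan2(-n[1],-n[0])))
H=(C-ch)@n;m=(H>.036)&(H<.06);m[:int(215/f)]=0;m[int(355/f):]=0;m[:,:int(370/f)]=0;m[:,int(440/f):]=0
P=C[m];P=P[H[m]>.043];print(len(P),P.mean(0));d=np.linalg.svd(P-P.mean(0),full_matrices=False)[2][0];d*=np.sign(d[0])
print("wing heading",np.degrees(np.arctan2(d[1],d[0])),"elev",np.degrees(np.arcsin(d[2])))
cp,npn=plane(box(120,200,60,200));print("panel tilt",np.degrees(np.arccos(npn[2])),np.degrees(np.arctan2(-npn[1],-npn[0])),"hatch over panel",(ch-cp)@npn)
E
cat > top.py <<'E'
from h import *
import sys
T,K=camT("top");p,d=imaging.get_image("top");C=cloud(T,K,d);np.savez("pics/topc.npz",C=C,p=p)
E
python3 - <<'E'
# lever bar in first top view
import sys;sys.path.insert(0,'.')
from h import *
T,K=camT("top");C=cloud(T,K,np.load("pics/top0.npy"))
f=800/512;sub=C[int(285/f):int(318/f),int(335/f):int(388/f)].reshape(-1,3)
P=sub[(sub[:,2]>.215)&(sub[:,2]<.27)]
print(len(P),P.mean(0),cv2.minAreaRect((P[:,:2]*1000).astype(np.float32)),np.percentile(P[:,2],[5,50,95]))
E
```

```text
hatch tilt 29.52762164645607 yaw -12.75559700400957
981 [ 0.53123182 -0.1422855   0.20338597]
wing heading -12.895481996393823 elev 28.894185058690585
panel tilt 30.021753947842164 -12.912233695817275 hatch over panel 0.005350923045045141
218 [0.5374309  0.09070578 0.23190821] ((541.9537963867188, 90.57969665527344), (93.5436782836914, 32.47462463378906), 77.96003723144531) [0.22335675 0.23257337 0.23775223]
```

Request:
apply_moves:
  commands:
    - [45,0,0,0.25,0.36]
    - [55,0,0.43,0.25,0.36]
    - [60,0,0.43,0,0.36]
    - [60,0,0.43,0,0.36]
    - [60,0,0.43,0,0.36]
    - [60,0,0.43,0,0.36]
    - [60,0,0.43,0,0.36]
    - [60,0.05,0.43,0,0.36]
    - [60,0,0.43,0,0.36]
    - [60,0,0.45,0,0.02]
    - [60,0,0,0,0]

```text
clock: 10.12
position: [0.5376, 0.0929, 0.3358]
ee_rot: [-2.447, -1.966, 0.002]
force: [-0.3, -0.1, -0.0]
width: 0.599
gripper_force: 0.0
```

```bash
python3 look.py w4
```

```text
10.125 [0.53762039 0.09290401 0.33575747] ytool heading -12.437577896151037 0.5988269317499441 [-0.30436627 -0.07202103 -0.01318977] [ 0.07754272  0.27370702 -0.44904515  1.56275199  0.11926833  1.33452402
 -0.60217209]
```

View pics/w4.png

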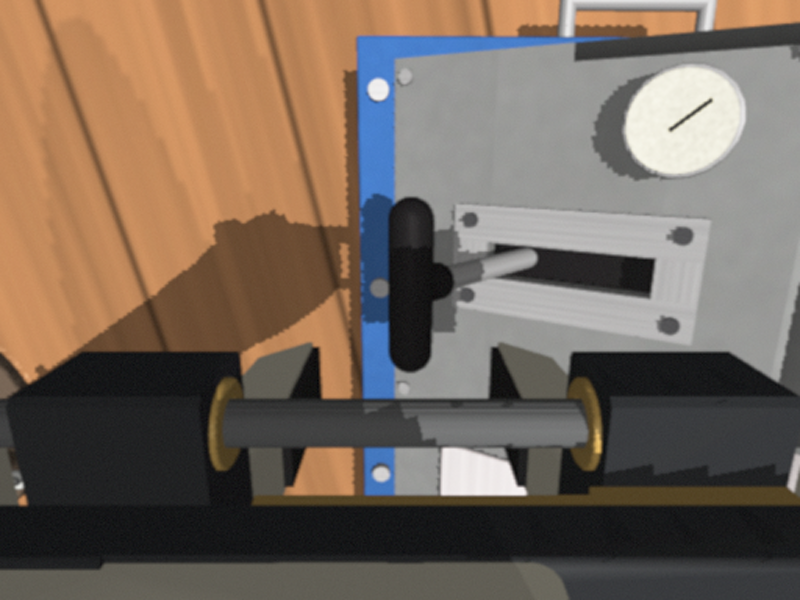

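The T bar runs from (411,205) to (410,368), centred at (411,285), with the stem going into the slot at (530,258). Next I measure the bar axis.

Run:
```python
from h import *
z=np.load("pics/w4.npz");C=cloud(z["T"],z["K"],z["d"]);f=800/512
m=np.zeros(C.shape[:2],bool);m[int(195/f):int(375/f),int(385/f):int(436/f)]=1
P=C[m&(C[...,2]>.205)&(C[...,2]<.27)]
print(len(P),P.mean(0),np.percentile(P[:,2],[2,50,98]))
r=cv2.minAreaRect((P[:,:2]*1000).astype(np.float32));print(r)
# fit cylinder cross-section
from scipy.optimize import least_squares
psi=np.radians(-12.8);ex=np.array([np.cos(psi),np.sin(psi),0]);ey=np.array([-ex[1],ex[0],0])
a=P@ex;b=P[:,2];q=least_squares(lambda c:np.hypot(a-c[0],b-c[1])-.012,[a.mean(),b.max()-.012],loss="soft_l1",f_scale=.001).x
yc=P@ey;ym=(np.percentile(yc,.5)+np.percentile(yc,99.5))/2
G=q[0]*ex+ym*ey+np.array([0,0,q[1]]);print("grip axis",G,"len",np.ptp(yc))
for l in (0,.015):
  for s in (0,.1,.2,.26,.3,.35,.4,.44,.5):
    A=lambda s,l:(.215+l)*(-np.sin(np.radians(43)-s)*ex+np.array([0,0,np.cos(np.radians(43)-s)]))
    print(l,s,((A(s,l)-A(0,0))/.06).round(3))
```

```text
3117 [0.54069359 0.09495252 0.2342328 ] [0.22666371 0.23514407 0.23787725]
((540.996826171875, 91.56353759765625), (94.08202362060547, 25.446308135986328), 77.06343078613281)
grip axis [0.54005303 0.09251118 0.22490256] len 0.09407431172791259
0 0 [0. 0. 0.]
0 0.1 [ 0.267 -0.061  0.231]
0 0.2 [ 0.555 -0.126  0.433]
0 0.26 [ 0.737 -0.167  0.54 ]
0 0.3 [ 0.862 -0.196  0.605]
0 0.35 [ 1.021 -0.232  0.679]
0 0.4 [ 1.183 -0.269  0.745]
0 0.44 [ 1.315 -0.299  0.791]
0 0.5 [ 1.517 -0.345  0.851]
0.015 0 [-0.166  0.038  0.183]
0.015 0.1 [ 0.119 -0.027  0.43 ]
0.015 0.2 [ 0.428 -0.097  0.646]
0.015 0.26 [ 0.622 -0.141  0.761]
0.015 0.3 [ 0.756 -0.172  0.83 ]
0.015 0.35 [ 0.926 -0.21   0.909]
0.015 0.4 [ 1.1  -0.25  0.98]
0.015 0.44 [ 1.241 -0.282  1.029]
0.015 0.5 [ 1.457 -0.331  1.093]
```

Request:
apply_moves:
  commands:
    - [60,-0.06,-0.46,0,0]
    - [60,0,0,-0.6,0]
    - [60,0,0,-0.6,0]
    - [60,0,0,-0.6,0]
    - [60,0,0,-0.36,0]
    - [60,0,0,0,0]

```text
clock: 10.92
position: [0.5335, 0.0613, 0.2056]
ee_rot: [-2.453, -1.96, 0.006]
force: [0.5, 0.8, 0.7]
width: 0.599
gripper_force: 0.0
```

```bash
python3 look.py w5
```

```text
10.925 [0.53354605 0.06128658 0.20555307] ytool heading -12.753199329582408 0.5991480698014787 [0.46070153 0.79872392 0.69157091] [ 0.11182324  0.35299126 -0.42646151  1.78539914  0.16616433  1.04297603
 -0.59864694]
```

View pics/w5.png

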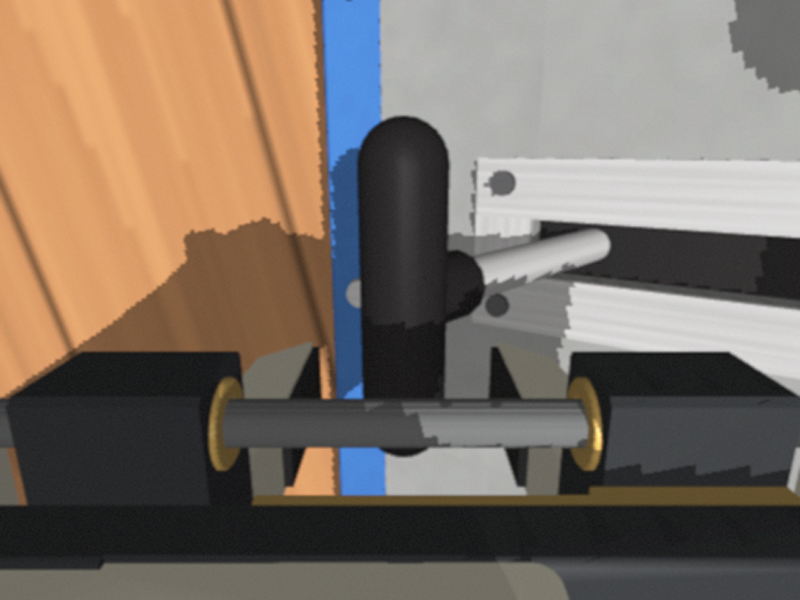

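The bar's right half, near (403,385), lies between the fingers and clear of the stem. I close on it there.

Request:
apply_moves:
  commands:
    - [60,0.01,0.06,0,0]
    - [0,0,0,0,0]
    - [0,0,0,0,0]
    - [0,0,0,0,0]
    - [0,0,0,0,0]
    - [0,0,0,0,0]
  newtons: 35

```text
clock: 11.72
position: [0.5343, 0.0667, 0.2075]
ee_rot: [-2.452, -1.963, 0.003]
force: [-5.3, 0.6, 4.3]
width: 0.251
gripper_force: 35.0
```

```bash
python3 st.py
```

```text
-12.65 [-5.25  0.61  4.32] [ 0.084  1.191 -0.024] 0.2507 [0.5343 0.0667 0.2075] 11.725
```

Request:
apply_moves:
  commands:
    - [0,-0.06,0.014,0.065,0]
    - [0,-0.06,0.014,0.065,0]
    - [0,-0.06,0.014,0.065,0]
    - [0,0,0,0,0]

```text
clock: 12.22
position: [0.5246, 0.069, 0.2194]
ee_rot: [2.453, 1.963, 0.0]
force: [4.2, 0.5, -10.3]
width: 0.249
gripper_force: 35.0
```

```bash
python3 st.py
```

```text
-12.67 [  4.18   0.49 -10.34] [ 0.062 -0.555  0.029] 0.2487 [0.5246 0.069  0.2194] 12.225
```

Request:
apply_moves:
  commands:
    - [0,-0.02,0.005,0.024,0]
    - [0,0.141,-0.032,0.128,0]
    - [0,0.147,-0.033,0.121,0]
    - [0,0,0,0,0]

```text
clock: 12.72
position: [0.5422, 0.0651, 0.2363]
ee_rot: [2.453, 1.961, 0.002]
force: [4.2, 0.6, -8.9]
width: 0.25
gripper_force: 35.0
```

```bash
python3 st.py
```

```text
-12.72 [ 4.2   0.56 -8.91] [ 0.011 -0.486  0.002] 0.2502 [0.5422 0.0651 0.2363] 12.725
```

Request:
apply_moves:
  commands:
    - [0,0.152,-0.035,0.105,0]
    - [0,0.11,-0.025,0.075,0]
    - [0,0.03,-0.007,-0.06,0]
    - [0,0.03,-0.007,-0.05,0]
    - [0,0,0,0,0]

```text
clock: 13.35
position: [0.5588, 0.0616, 0.2444]
ee_rot: [2.452, 1.963, 0.0]
force: [-21.9, -3.3, 36.1]
width: 0.252
gripper_force: 35.0
```

```bash
python3 st.py
```

```text
-12.64 [-21.92  -3.25  36.11] [-0.661  4.716  0.009] 0.2523 [0.5588 0.0616 0.2444] 13.35
```

Request:
apply_moves:
  commands:
    - [37,0,0,0.03,0]
    - [37,0,0,0,0]
    - [37,0,0,0,0]

```text
clock: 13.72
position: [0.5605, 0.061, 0.2418]
ee_rot: [2.453, 1.962, 0.001]
force: [-0.0, 0.1, 0.2]
width: 0.367
gripper_force: 0.0
```

```bash
python3 st.py
```

```text
-12.68 [-0.01  0.07  0.23] [-0.018  0.002  0.006] 0.3668 [0.5605 0.061  0.2418] 13.725
```

Request:
apply_moves:
  commands:
    - [37,0.063,-0.014,0.038,0]
    - [37,0.063,-0.014,0.037,0]
    - [37,0,0,0,0]

```text
clock: 14.1
position: [0.5667, 0.0594, 0.2456]
ee_rot: [-2.451, -1.962, 0.004]
force: [-5.5, -0.2, 1.4]
width: 0.372
gripper_force: 2.7
```

Request:
apply_moves:
  commands:
    - [37,0.064,-0.015,0.035,0]
    - [37,0,0,0,0]

```text
clock: 14.35
position: [0.5699, 0.0587, 0.2477]
ee_rot: [-2.45, -1.962, 0.005]
force: [-8.3, 1.9, 2.6]
width: 0.366
gripper_force: 4.1
```

Request:
apply_moves:
  commands:
    - [37,0.064,-0.015,0.034,0]
    - [37,0,0,0,0]

```text
clock: 14.6
position: [0.5734, 0.058, 0.25]
ee_rot: [-2.45, -1.962, 0.006]
force: [-10.1, 1.2, 5.6]
width: 0.365
gripper_force: 5.0
```

Request:
apply_moves:
  commands:
    - [37,0.064,-0.015,0.033,0]
    - [37,0,0,0,0]

```text
clock: 14.85
position: [0.5767, 0.0573, 0.252]
ee_rot: [-2.449, -1.962, 0.007]
force: [-12.8, 0.8, 8.4]
width: 0.367
gripper_force: 6.3
```

Request:
apply_moves:
  commands:
    - [37,0.064,-0.015,0.032,0]
    - [37,0,0,0,0]

```text
clock: 15.1
position: [0.5801, 0.0565, 0.2541]
ee_rot: [-2.449, -1.962, 0.008]
force: [-15.8, 1.0, 12.0]
width: 0.373
gripper_force: 7.5
```

Request:
apply_moves:
  commands:
    - [37,0.065,-0.015,0.031,0]
    - [37,0,0,0,0]

```text
clock: 15.35
position: [0.5835, 0.0558, 0.2562]
ee_rot: [-2.448, -1.962, 0.009]
force: [-17.8, 1.1, 13.0]
width: 0.373
gripper_force: 8.8
```

Request:
apply_moves:
  commands:
    - [37,0.065,-0.015,0.03,0]
    - [37,0,0,0,0]

```text
clock: 15.6
position: [0.587, 0.055, 0.2582]
ee_rot: [-2.448, -1.962, 0.009]
force: [-19.6, 1.8, 16.4]
width: 0.373
gripper_force: 9.9
```

Request:
apply_moves:
  commands:
    - [37,-0.03,0.007,0.03,0]
    - [37,0,0,0.02,0]
    - [37,0,0,0,0]

```text
clock: 15.98
position: [0.5885, 0.0544, 0.2604]
ee_rot: [-2.452, -1.962, 0.002]
force: [-4.9, 2.0, -0.5]
width: 0.369
gripper_force: 2.7
```

```bash
python3 look.py w6
```

```text
15.975 [0.58851916 0.05441036 0.26042157] ytool heading -12.658779077968457 0.3688967667861413 [-4.90912665  2.00923658 -0.54825638] [ 0.11164902  0.39181372 -0.41294791  1.58215427  0.16443906  1.20378996
 -0.55375537]
```

View pics/w6.png

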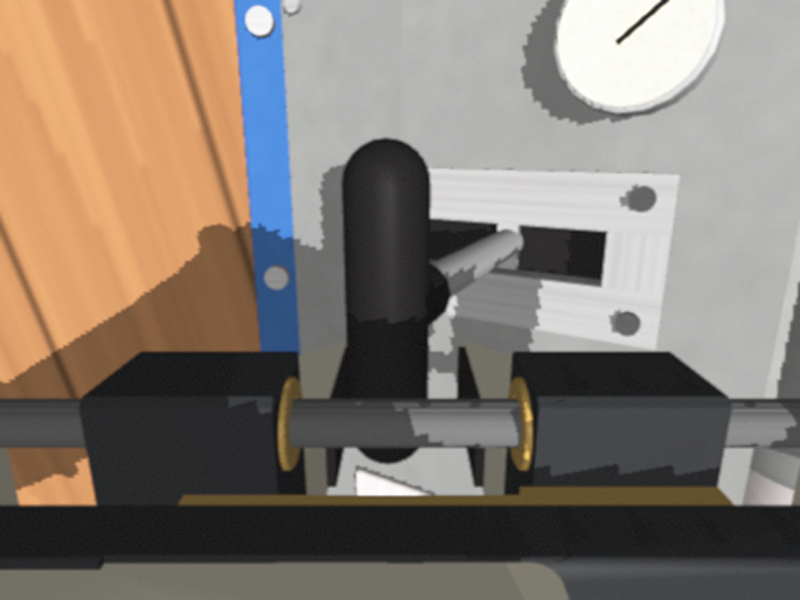

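The lever is partway up the slot, with its bar between the fingers at (388,300), and the force has eased. I'll compute swing and lift from the bar position.

```bash
cat > lev.py <<'E'
from h import *
from scipy.optimize import least_squares
import sys
psi=np.radians(-12.8);ex=np.array([np.cos(psi),np.sin(psi),0]);ez=np.array([0,0,1.])
def bar(C,T,K,guess):
    g=np.array(guess);P=C.reshape(-1,3);r=P-g
    ey=np.array([-ex[1],ex[0],0])
    P=P[(np.hypot(r@ex,r@ez)<.022)&(np.abs(r@ey-.005)<.04)]
    for k in range(3):
        a=P@ex;b=P[:,2]
        q=least_squares(lambda c:np.hypot(a-c[0],b-c[1])-.012,[g@ex,g[2]],loss="soft_l1",f_scale=.001).x
        e=np.abs(np.hypot(a-q[0],b-q[1])-.012);P=P[e<.004]
    return q,len(P)
z=np.load("pics/w4.npz");q0,_=bar(cloud(z["T"],z["K"],z["d"]),0,0,(.540,.0925,.225))
a0=np.radians(43);piv=q0-.215*np.array([-np.sin(a0),np.cos(a0)])
n=sys.argv[1];z=np.load(f"pics/{n}.npz");C=cloud(z["T"],z["K"],z["d"])
s=float(sys.argv[2]);g2=piv+.225*np.array([-np.sin(a0-s),np.cos(a0-s)])
ey=np.array([-ex[1],ex[0],0]);y=np.array([.540,.0925,0])@ey
q,N=bar(C,0,0,g2[0]*ex+y*ey+g2[1]*ez)
v=q-piv;print("swing",a0-np.arctan2(-v[0],v[1]),"lift",np.hypot(*v)-.215,N,"bar x",q[0]*ex+y*ey,q[1])
E
python3 lev.py w6 .31
```

```text
swing 0.3156347724753678 lift 0.013563419007871003 8760 bar x [0.58918219 0.08132608 0.        ] 0.2750245213301508
```

Request:
apply_moves:
  commands:
    - [37,0.067,-0.015,0.038,0]
    - [37,0,0,0,0]

```text
clock: 16.27
position: [0.5932, 0.0533, 0.263]
ee_rot: [-2.453, -1.963, 0.0]
force: [-3.7, -0.5, -0.7]
width: 0.368
gripper_force: 1.9
```

Request:
apply_moves:
  commands:
    - [37,0.067,-0.015,0.036,0]
    - [37,0,0,0,0]

```text
clock: 16.52
position: [0.5976, 0.0523, 0.2654]
ee_rot: [2.453, 1.962, 0.001]
force: [-2.3, 0.2, -1.1]
width: 0.37
gripper_force: 1.1
```

```bash
python3 look.py w7; python3 lev.py w7 .34
```

```text
16.525 [0.59760043 0.05234831 0.26538715] ytool heading -12.685463838176622 0.36968039578556255 [-2.28432365  0.23016033 -1.11409479] [ 0.11137325  0.40143779 -0.40970123  1.55486003  0.16671238  1.21925174
 -0.54808981]
swing 0.3609937932168709 lift 0.013840711522334515 6625 bar x [0.59834181 0.07924507 0.        ] 0.279433928326524
```

Request:
apply_moves:
  commands:
    - [37,0.069,-0.016,0.032,0]
    - [37,0,0,0,0]

```text
clock: 16.82
position: [0.6016, 0.0515, 0.2674]
ee_rot: [2.453, 1.962, 0.001]
force: [-2.9, -0.1, -0.2]
width: 0.37
gripper_force: 1.2
```

Request:
apply_moves:
  commands:
    - [37,0.069,-0.016,0.03,0]
    - [37,0,0,0,0]

```text
clock: 17.08
position: [0.6057, 0.0505, 0.2692]
ee_rot: [2.453, 1.962, 0.001]
force: [-3.2, 0.4, -0.0]
width: 0.375
gripper_force: 1.5
```

```bash
python3 look.py w8; python3 lev.py w8 .40
```

```text
17.075 [0.60573513 0.05051675 0.26922322] ytool heading -12.679742814363962 0.3747646351568196 [-3.15696335  0.37111873 -0.03485625] [ 0.1107854   0.41209017 -0.40684705  1.52888337  0.168762    1.23488183
 -0.54256344]
swing 0.39999084332907836 lift 0.013914711088635567 8614 bar x [0.60642995 0.07740749 0.        ] 0.2827303150141583
```

Request:
apply_moves:
  commands:
    - [37,0.07,-0.016,0.028,0]
    - [37,0,0,0,0]

```text
clock: 17.38
position: [0.6099, 0.0496, 0.2709]
ee_rot: [2.453, 1.962, 0.001]
force: [-4.0, 0.9, 0.8]
width: 0.371
gripper_force: 1.7
```

Request:
apply_moves:
  commands:
    - [37,0.07,-0.016,0.027,0]
    - [37,0,0,0,0]

```text
clock: 17.62
position: [0.6151, 0.0483, 0.2728]
ee_rot: [2.452, 1.961, 0.003]
force: [-0.5, -0.5, 0.5]
width: 0.372
gripper_force: 0.0
```

```bash
python3 look.py w9; python3 lev.py w9 .44
```

```text
17.625 [0.61505507 0.0482802  0.27282328] ytool heading -12.708152826004763 0.3722931359480093 [-0.46329226 -0.52873827  0.48557216] [ 0.11009964  0.4236114  -0.40332858  1.50198323  0.1716186   1.2485031
 -0.53714014]
swing 0.44377256058037995 lift 0.002284102236626867 7872 bar x [0.61910388 0.07452804 0.        ] 0.2748767221936662
```

The lever dropped at a swing of about 0.44. The lift reads about 0 once the 1.9 mm reading offset is taken off. I'll pinch lightly, nudge it down to be sure it is seated, then release.

Request:
apply_moves:
  commands:
    - [0,0,0,0,0]
    - [0,0,0,0,0]
    - [0,0,0,0,0]
    - [0,0,0,-0.04,0]
    - [0,0,0,-0.04,0]
    - [0,0,0,0,0]
  newtons: 10

```text
clock: 18.42
position: [0.6139, 0.0491, 0.2694]
ee_rot: [2.452, 1.962, 0.003]
force: [-4.8, -1.1, 11.8]
width: 0.259
gripper_force: 10.0
```

Request:
apply_moves:
  commands:
    - [45,0,0,0.08,0]
    - [45,0,0,0,0]
    - [45,0,0,0,0]

```text
clock: 18.8
position: [0.6137, 0.0486, 0.2719]
ee_rot: [-2.453, -1.963, 0.001]
force: [0.4, 0.4, 0.3]
width: 0.445
gripper_force: 0.0
```

```bash
python3 look.py w10; python3 lev.py w10 .44
```

```text
18.8 [0.6136541  0.04859888 0.27194027] ytool heading -12.670134476937815 0.44543437199818564 [0.43923387 0.38224588 0.27692637] [ 0.10993605  0.42369856 -0.40378603  1.50412742  0.17109193  1.24913875
 -0.53723766]
swing 0.4453711291337538 lift 0.0022939710746255892 7874 bar x [0.61942397 0.07445532 0.        ] 0.2749907447540723
```

Pressing down didn't change the reading, so the lever is seated. I withdraw straight up and check both items from above.

Request:
apply_moves:
  commands:
    - [55,0,0,0,0]
    - [55,0,0,0.4,0]
    - [55,0,0,0.6,0]
    - [55,0,0,0.6,0]
    - [55,0,-0.6,0.3,0]
    - [55,-0.3,-0.7,0,0]
    - [55,-0.4,0,0,0]
    - [55,0,0,0,0]

```text
clock: 19.85
position: [0.5708, -0.0298, 0.3869]
ee_rot: [2.453, 1.961, 0.0]
force: [0.4, -0.4, 0.5]
width: 0.548
gripper_force: 0.0
```

```bash
python3 look.py w11; python3 lev.py w11 .44
```

```text
19.85 [ 0.57077061 -0.02977427  0.38685415] ytool heading -12.720779109076343 0.5476658090458592 [ 0.3662268  -0.41286253  0.4785203 ] [ 0.24320321  0.29324033 -0.39059657  1.40885818  0.11138496  1.46065147
 -0.36653111]
swing 0.44556270429830075 lift 0.0024269615702642577 2727 bar x [0.61942376 0.07445537 0.        ] 0.2751301017952601
```

View pics/w11.png

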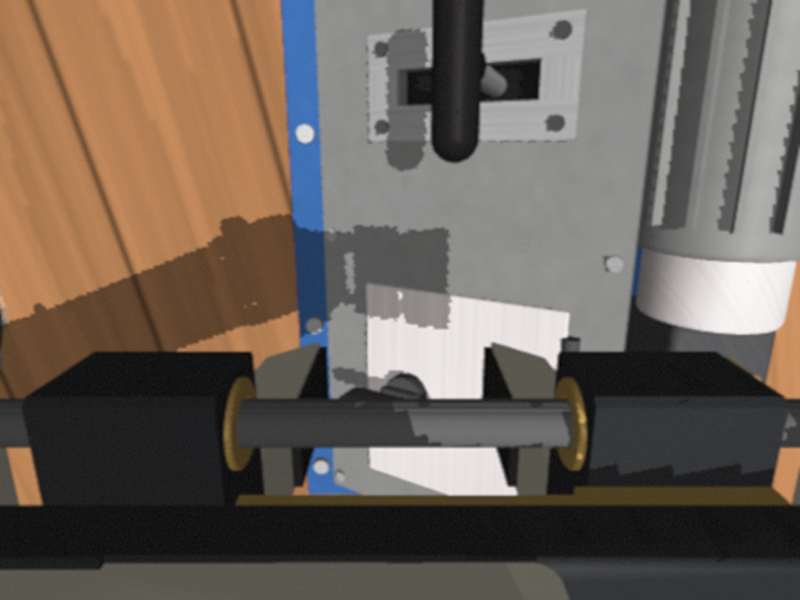

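The lever stands free in the upper slot, with its bar at (455,90). The hatch is flat and the wing at (400,392) lies along the slope. Nothing touches the robot, so I hand in.

```bash
python3 -c "
from cell import arm
print(arm.sign_off())"
```

```text
the job is handed in; nothing more can be done
None
```

The hatch is pressed shut with its wing knob fully home, the lever has dropped into the working notch and been let go, and the job was handed in at about 20 s; the bottle, wrench and hammer were not approached.

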